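Unstack the lidded lab dishes onto their mats

TASK

On the lab bench four closed dishes are stacked on top of each other: take the stack apart from the top down and set each dish, right way up, in the middle of the rubber mat of its own shape (hexagonal pot, round dish, square box, oblong box). The oblong box must lie lengthways along its mat and the square box must be square to its mat's edges. Keep the dishes level, set them down gently without dropping them, and leave the two bottles where they stand.

Things in the scene. Friction and masses are not known exactly. Their poses are not given: they have to be found in the camera images.
- hex_pot: small closed hexagonal dark steel pot, 26 mm across its flats (30 across corners), 32 mm high, about 90 g; at the start the top of the stack, on the round dish. Origin: centre of its underside, z up; two opposite flats face its own +x and -x, the others follow every 60 degrees
- round_dish: closed round amber glass dish, 40 mm diameter, 30 mm high, flat top, about 90 g; at the start second from the top, on the square box. Origin: centre of its underside, z up
- square_box: closed square white porcelain box, 52 x 52 mm, 30 mm high, flat top, about 180 g; at the start third from the top, on the oblong box. Origin: centre of its underside, z up, x and y square to its sides
- oblong_box: closed oblong dark steel box, 120 mm long (its own x) by 60 mm wide (its own y), 30 mm high, flat top, about 350 g; at the start the bottom of the stack, on the bench. Origin: centre of its underside, z up
- mat_hex: hexagonal dark rubber mat fixed on the bench, 48 mm across flats, 6 mm thick, with a lighter hexagon in its middle; place of the hexagonal pot. Origin: centre of its underside on the bench, z up (top face at z = 6 mm)
- mat_round: round dark rubber mat fixed on the bench, 68 mm diameter, 6 mm thick, with a lighter disc in its middle; place of the round dish. Origin: centre of its underside, z up
- mat_square: square dark rubber mat fixed on the bench, 78 x 78 mm, 6 mm thick, with a lighter square in its middle; place of the square box. Origin: centre of its underside, z up, x and y square to its sides
- mat_oblong: oblong dark rubber mat fixed on the bench, 145 mm long (its own x) by 85 mm wide (its own y), 6 mm thick, with a lighter oblong in its middle; place of the oblong box. Origin: centre of its underside, z up
- reagent_bottle: black bottle with red cap, 44 mm diameter, 95 mm high, standing loose beside the work; not to be disturbed. Origin: centre of its underside, z up
- wash_bottle: white bottle with white cap, 48 mm diameter, 90 mm high, standing loose beside the work; not to be disturbed. Origin: centre of its underside, z up
There are look-alikes about, which are no part of the job. Leave any pink or purple look-alike of the hex_pot alone. Several things have the shape of the oblong_box; the one meant has the colours described above.

How it is judged:
On the way, in this order (a step that is already met when the one before it is completed fails the run):
1. the hexagonal pot stands on its mat and is let go (horizontal distance between hex_pot and mat_hex below 0.012 m and z of hex_pot in the frame of mat_hex between 0.003 and 0.01 m and angle between hex_pot's own z axis and vertical below 0.08 rad and linear speed of hex_pot below 0.02 m/s and contact force between the fingers and hex_pot below 0.1 N), for 0.2 s.
2. the round dish stands on its mat and is let go (horizontal distance between round_dish and mat_round below 0.012 m and z of round_dish in the frame of mat_round between 0.003 and 0.01 m and angle between round_dish's own z axis and vertical below 0.08 rad and linear speed of round_dish below 0.02 m/s and contact force between the fingers and round_dish below 0.1 N), for 0.2 s.
3. the square box stands on its mat and is let go (horizontal distance between square_box and mat_square below 0.012 m and z of square_box in the frame of mat_square between 0.003 and 0.01 m and angle between square_box's own z axis and vertical below 0.08 rad and linear speed of square_box below 0.02 m/s and contact force between the fingers and square_box below 0.1 N and (angle between the x axis of square_box and the x axis of mat_square, either way round below 0.22 rad or angle between the x axis of square_box and the y axis of mat_square, either way round below 0.22 rad)), for 0.2 s.
4. the oblong box stands on its mat and is let go (horizontal distance between oblong_box and mat_oblong below 0.012 m and z of oblong_box in the frame of mat_oblong between 0.003 and 0.01 m and angle between oblong_box's own z axis and vertical below 0.08 rad and linear speed of oblong_box below 0.02 m/s and contact force between the fingers and oblong_box below 0.1 N and angle between the x axis of oblong_box and the x axis of mat_oblong, either way round below 0.22 rad), for 0.2 s.
At the end, for the whole second after the job is handed in: Each of the four dishes stands upright, released and at rest on the mat of its own shape, its centre within 12 mm of the mat's centre; the oblong box lies along its mat, and the square box square to its mat's edges, within about 12 degrees (all of step 1 and all of step 2 and all of step 3 and all of step 4); the robot touches nothing.
It fails at once if a dish is tipped by more than about 30 degrees (angle between any of hex_pot, round_dish, square_box, oblong_box's own z axis and vertical above 0.5 rad).
It fails at once if a dish falls or is flung (faster than 0.7 m/s, out of the fingers) ((linear speed of hex_pot above 0.7 m/s and contact force between the fingers and hex_pot below 0.1 N) or (linear speed of round_dish above 0.7 m/s and contact force between the fingers and round_dish below 0.1 N) or (linear speed of square_box above 0.7 m/s and contact force between the fingers and square_box below 0.1 N) or (linear speed of oblong_box above 0.7 m/s and contact force between the fingers and oblong_box below 0.1 N)).
It fails at once if a bottle is moved by more than 20 mm (distance of any of reagent_bottle, wash_bottle from where it was at the start of the episode above 0.02 m).
It also fails if it takes over 115 s, if anything falls off the work surface, if the arm or the gripper's body presses on something with over 40 N, if the wrist force passes 120 N, or if a joint passes its speed limit or range.

ROBOT

A 7-joint arm with a two-finger parallel gripper is mounted at the origin on the work surface. World frame = base frame: x ahead of the robot, y to its left, z up, the work surface at z = 0. Lengths are in m, angles in rad, forces in N, time in s.
With the tool pointing down it reaches from about 0.425 to 0.875 m from the base axis. Payload 9.9 kg.
Tool frame: the origin (TCP) lies between the finger pads; the fingertips stand 11 mm ahead of it and the grasp point (between the pads) lies 8 mm behind it (finger_overhang is the z of the fingertips in the tool frame, in m); z points along the fingers, y is the direction in which the jaws open and shut (so a half turn about z gives the same grasp; the last joint's range is limited). The gripper opens to 85 mm and grips with 20 to 120 N. Pads are 22 mm wide; open, the fingers measure 114 mm over their backs; the gripper's body (76 mm by 85 mm) begins 54 mm behind the grasp point. The pads swing forward as they close: fully open they stand 13 mm farther back than shut.
Start: joints at [1.082, 0.576, 0.025, 1.437, -0.015, 1.129, -0.057], TCP at [0.266, -0.62, 0.242] pointing down, gripper open.
Joint ranges: [-2.76, 2.76], [-0.34, 2.15], [-1.52, 1.57], [0.19, 2.46], [-1.09, 4.23], [0.17, 1.99], [-2.82, 2.82]. Speed limits (rad/s): [2.22, 2.22, 3.01, 3.01, 3.14, 3.14, 3.14].

INTERFACE

Orientations are given as a unit quaternion [x, y, z, w].
In Python, from station import observe, capture, close_job, finger_overhang gives the robot as it stands. The module is installed in compiled form; this text tells all that it offers.
- The arm moves only by the tool drive_tool, never from a script. Its arguments are lists of equal length, an entry for each row: "slide": the shift along the tool's x, y, z in m, a list of three; "angular": the turn, a rotation vector about the tool's x, y, z in rad, a list of three. A call has 1 to 20 rows; each row shifts and turns the pose as measured when the row begins, along the tool's axes as they then stand; what a row does not reach is not made up. A row lasts 1/8 s, in which the tool goes at most 62.5 mm and 10.7 degrees, less where a joint would pass 70% of its speed; a pose out of reach is approached as far as the arm can. A call is refused whole if a number of a shift passes 0.0625 or a number of a turn 0.188, either way. A call with a gripper value outside its range is refused whole. "hand" is the finger opening in m, from 0 to 0.0854, set as the call begins (left out, the last holds). The fingers move at their own pace and stop on an object; the grip force is fixed at half the most. Time passes only in rows, so rows that do not move let the fingers close. It gives the time, the measured TCP pose, the force and the opening at its end, in the units of the state.
- observe(): the state, without advancing time (a new reading comes with each control period).
- capture(name): name is "side" or "top"; returns a dict with "pixels" (400x640x3 uint8, blue, green, red), "range_z" (400x640 float32, m along the optical axis (not along the pixel's ray), 0 where there is no reading), "K" (3x3 intrinsics, pixels), "rvec" (rotation vector, rad) and "tvec" (3), from world to camera coordinates, as OpenCV has them. Camera axes: x right, y down, z forward; pixel columns grow to the right and rows downward; lengths in m; the calibration is good to about 2 mm. A picture is of the moment at which its call begins.
- close_job(): hands the job in, once; it reports no verdict.
The state is a dict: "t": time; "joint_pos": joint angles; "qvel": joint speeds; "joint_efforts": joint torques, N m; "eef_pos": TCP position; "orientation": TCP orientation; "contact_force": force on the tool from outside, world axes, zero at the start; "wrist_torque": the same for the moment, N m; "gripper_width": finger opening in m.
Only numpy, scipy, OpenCV 4.12 (cv2) and the standard library are available. Lean on these libraries where they do the work, as an engineer would, in place of code of your own. Each camera call takes 0.05 s, during which the arm holds its last target.

## Working session

There is one attempt and no reset: what is moved stays moved. The work goes in short steps, Python scripts to look and compute and a tool call to move; the robot and the scene stay as the last step left them, time stands still between calls to the robot, and variables do not carry over. Pictures are saved under pics/ and viewed, and the job is handed in when it is done.

Besides the shell and the picture viewer there is one more tool, called as a command line: name --argument value ..., lists and objects as JSON in quotes. drive_tool: Moves the arm, as the interface text tells. Its arguments: {"type":"object","properties":{"slide":{"type":"array"},"angular":{"type":"array"},"hand":{"type":"number"}},"required":["slide","angular"]}

```bash
mkdir -p pics
cat > h.py <<'E'
import numpy as np, cv2
from station import observe, capture, close_job, finger_overhang
from scipy.spatial.transform import Rotation as R
def cap(n):
    c=capture(n); c['R']=cv2.Rodrigues(np.array(c['rvec'],float))[0]; c['t']=np.array(c['tvec'],float).ravel(); return c
def pts(c):
    z=c['range_z'].astype(float); v,u=np.mgrid[0:400,0:640]; K=np.array(c['K'])
    P=np.stack([(u-K[0,2])/K[0,0]*z,(v-K[1,2])/K[1,1]*z,z],-1)
    W=(P-c['t'])@c['R']; W[z==0]=np.nan; return W
E
python3 - <<'E'
from h import *
print(observe(), finger_overhang)
for n in('top','side'):
    c=cap(n); cv2.imwrite(f'pics/{n}0.png',c['pixels']); print(n,c['K'],-c['R'].T@c['t'],c['R'])
E
```

```text
{'t': 0.0, 'joint_pos': array([ 1.0822072 ,  0.57651767,  0.02482808,  1.43794788, -0.01499409,
        1.12897713, -0.05646402]), 'qvel': array([ 2.03669195e-04, -3.69683060e-05,  1.45075901e-04, -5.54963393e-04,
       -7.24773311e-04, -1.25564570e-03, -1.20280278e-03]), 'joint_efforts': array([-8.90619667e-04, -7.65779543e+01,  2.25038499e+00, -2.85975087e+01,
        1.53989933e-02,  1.25552126e-02, -2.24868393e-05]), 'eef_pos': array([ 0.2656674 , -0.62003348,  0.24143791]), 'orientation': array([ 9.79579108e-01,  2.01057397e-01, -2.08148555e-04, -8.06420901e-04]), 'contact_force': array([-0.04212296, -0.01826794, -0.46071535]), 'wrist_torque': array([-0.04795624,  0.0262146 ,  0.04998486]), 'gripper_width': 0.08562135899754339} 0.011
top [[382.57703313   0.         322.67947764]
 [  0.         382.57703313 196.0681282 ]
 [  0.           0.           1.        ]] [ 0.38109741 -0.00990987  0.98242715] [[ 0.00938211 -0.9997224  -0.02161244]
 [-0.99420307 -0.00701088 -0.10728981]
 [ 0.1071085   0.02249376 -0.99399286]]
side [[427.2387877    0.         324.24737924]
 [  0.         427.2387877  197.41034965]
 [  0.           0.           1.        ]] [ 0.25030813 -0.66488528  0.51622273] [[ 0.93747092 -0.3478801  -0.01130046]
 [-0.18804907 -0.47890206 -0.85749074]
 [ 0.29289215  0.80599767 -0.51437529]]
```

View pics/top0.png

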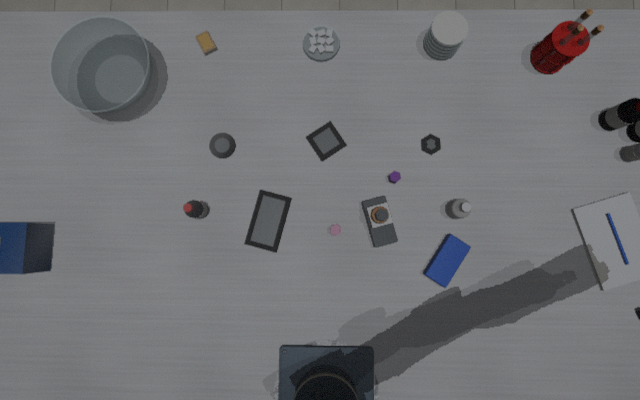

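View pics/side0.png

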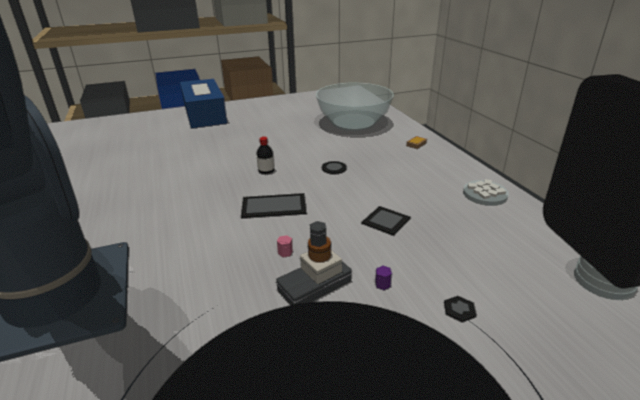

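The top view shows the stack at (380,220) and the mats: hex (430,144), round (222,145), square (326,140), oblong (268,220). The bottles are at (195,209) and (458,208).

Things that could be mistaken for what I want:
- **hex_pot:** dark pot on the stack (381,215), pink (335,230), purple (394,177). I choose the dark one on the stack.
- **oblong_box:** dark box under the stack (380,235), blue box (447,260). I choose the dark one.

Next is a close crop and the measurements.

```bash
cat >> h.py <<'E'
def slab(W,x,y,r,z0,z1):
    m=(np.hypot(W[...,0]-x,W[...,1]-y)<r)&(W[...,2]>z0)&(W[...,2]<z1)
    return W[m]
def rect(p):
    (cx,cy),(w,h),a=cv2.minAreaRect((p[:,:2]*1000).astype(np.float32))
    if w<h: w,h,a=h,w,a+90
    return np.round([cx,cy,w,h,(a+90)%180-90],1)
E
python3 - <<'E'
from h import *
c=cap('top'); W=pts(c); im=c['pixels']
cv2.imwrite('pics/crop0.png',cv2.resize(im[120:280,180:480],None,fx=2.6,fy=2.6,interpolation=cv2.INTER_CUBIC))
for n,(u,v) in dict(hexm=(430,144),rm=(222,145),sm=(326,140),om=(268,220),pot=(381,214),pink=(335,230),purple=(394,177),reag=(190,209),wash=(464,207),blue=(447,260),bench=(300,180)).items(): print(n,W[v,u].round(4))
# dark mats by colour
g=cv2.cvtColor(im,cv2.COLOR_BGR2GRAY)
for n,(u,v) in dict(hexm=(430,144),rm=(222,145),sm=(326,140),om=(268,220)).items():
    x,y=W[v,u,:2]
    d=(np.hypot(W[...,0]-x,W[...,1]-y)<.09)&(g<75)
    n_,l,s,_=cv2.connectedComponentsWithStats(d.astype(np.uint8)); 
    k=1+np.argmax(s[1:,4]); p=W[l==k]; z=np.nanmedian(p[:,2])
    # rays to z=.006
    vv,uu=np.nonzero(l==k); o=-c['R'].T@c['t']; K=c['K']
    dr=np.stack([(uu-K[0,2])/K[0,0],(vv-K[1,2])/K[1,1],np.ones(len(uu))],-1)@c['R']
    q=o+dr*((.006-o[2])/dr[:,2])[:,None]
    print(n,len(p),z.round(4),rect(q), (q[:,:2].min(0)+q[:,:2].max(0))/2)
x,y=W[214,381,:2]
for a,b in((.02,.037),(.045,.066),(.078,.096),(.108,.135)):
    p=slab(W,x,y,.09,a,b); print(a,len(p),rect(p),np.median(p,0).round(4))
c2=cap('side');W2=pts(c2)
cv2.imwrite('pics/crop1.png',cv2.resize(c2['pixels'][200:320,240:480],None,fx=3,fy=3,interpolation=cv2.INTER_CUBIC))
for a,b in((.02,.037),(.045,.066),(.078,.096),(.108,.135)):
    p=slab(W2,x,y,.09,a,b); print(a,len(p),rect(p),np.median(p,0).round(4))
E
```

```text
hexm [ 0.6241 -0.2647  0.0054]
rm [0.6191 0.2774 0.0059]
sm [0.6336 0.0049 0.0056]
om [0.4237 0.1514 0.007 ]
pot [ 0.4341 -0.1214  0.1242]
pink [ 0.3993 -0.0197  0.0301]
purple [ 0.5328 -0.1665  0.0319]
reag [0.4439 0.3202 0.0966]
wash [ 0.4541 -0.3182  0.0894]
blue [ 0.3288 -0.2936  0.0301]
bench [0.5283 0.0715 0.0019]
hexm 232 0.0053 [ 623.7 -265.    51.6   47.5   62.7] [ 0.62398383 -0.26571478]
rm 321 0.0062 [618.5 276.7  66.9  62.8  46. ] [0.619144   0.27604213]
sm 515 0.0062 [631.6   5.6  78.   77.7 -56.2] [0.63240658 0.00630078]
om 792 0.0063 [422.9 151.9 143.3  85.9 -14.6] [0.42315061 0.15130068]
0.02 705 [ 422.1 -129.4  120.2   60.5   15.4] [ 0.398  -0.1306  0.0297]
0.045 232 [ 435.3 -125.7   52.2   52.2   15.7] [ 0.433  -0.1248  0.0598]
0.078 105 [ 434.  -122.7   39.3   37.4  -89.3] [ 0.434  -0.1142  0.0898]
0.108 127 [ 433.1 -123.    28.7   25.2  -43.9] [ 0.4321 -0.1218  0.1218]
0.02 1278 [ 414.2 -101.   129.4  121.2  -74. ] [ 0.4    -0.1497  0.0292]
0.045 591 [ 436.8 -129.4   53.3   53.2  -74.6] [ 0.4289 -0.1456  0.0585]
0.078 273 [ 435.5 -130.3   39.3   30.8   -4.5] [ 0.4322 -0.138   0.0887]
0.108 239 [ 434.5 -126.6   30.1   25.9   70.4] [ 0.4328 -0.1323  0.1206]
```

View pics/crop0.png

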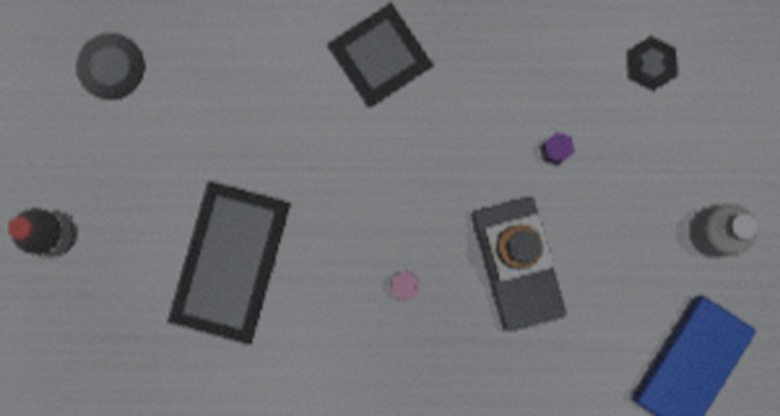

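View pics/crop1.png

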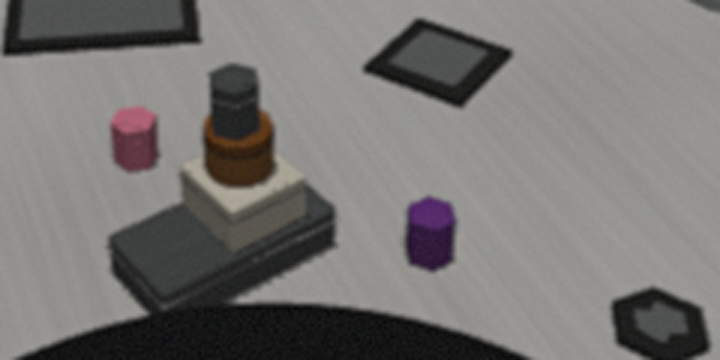

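The crops confirm the dark pot on the amber dish, the white box and the dark oblong box. The pink and purple pots and the blue box stand apart. Next I refine the pot's yaw and write a move planner.

```bash
cat >> h.py <<'E'
def plan(x,y,z,psi):
    "jaw direction psi deg (world, mod 180). prints turn then slide (in tool frame after turn)"
    s=observe(); q=R.from_quat(s['orientation']); p=s['eef_pos']
    best=None
    for k in (0,180):
        a=np.radians(psi+k); Y=np.array([np.cos(a),np.sin(a),0]); Z=np.array([0,0,-1.]); T=R.from_matrix(np.stack([np.cross(Y,Z),Y,Z],1))
        rv=(q.inv()*T).as_rotvec()
        if best is None or np.linalg.norm(rv)<np.linalg.norm(best[0]): best=(rv,T)
    d=best[1].inv().apply(np.array([x,y,z])-p)
    print('t',round(s['t'],2),'p',p.round(4),'w',round(s['gripper_width'],4),'F',s['contact_force'].round(1),'turn',best[0].round(3),'slide',d.round(4),'q',s['joint_pos'].round(2))
E
python3 - <<'E'
from h import *
for n in('top','side'):
    c=cap(n);W=pts(c); p=slab(W,.433,-.123,.03,.117,.13)[:,:2]*1000
    best=[]
    for a in range(0,60):
        A=np.radians(a+np.array([0,60,120])); N=np.stack([np.cos(A),np.sin(A)]); q=p@N
        w=q.max(0)-q.min(0); m=(q.max(0)+q.min(0))/2; ctr=np.linalg.lstsq(N.T,m,rcond=None)[0]
        best.append((w.max(),a,w.round(1),ctr.round(1)))
    best.sort(key=lambda b:b[0]); print(n,len(p),best[:4],best[-1][:2])
plan(.433,-.123,.20,-17)
E
```

```text
top 118 [(np.float64(25.92078629682203), 46, array([25.3, 25.9, 25.9]), array([ 432.8, -122.8])), (np.float64(26.010610264730587), 47, array([25.3, 25.9, 26. ]), array([ 432.7, -122.8])), (np.float64(26.03596924411704), 45, array([25.3, 26. , 25.9]), array([ 432.9, -122.8])), (np.float64(26.140651164029464), 48, array([25.4, 25.9, 26.1]), array([ 432.6, -122.9]))] (np.float64(28.698566390912276), 15)
side 162 [(np.float64(28.33314026703775), 43, array([28.3, 28.3, 25.8]), array([ 434.4, -125.9])), (np.float64(28.347020720783718), 42, array([28.2, 28.3, 25.8]), array([ 434.5, -125.9])), (np.float64(28.36965086616297), 44, array([28.4, 28.3, 25.8]), array([ 434.4, -125.9])), (np.float64(28.453330941029378), 45, array([28.5, 28.4, 25.7]), array([ 434.4, -125.9]))] (np.float64(30.242411433821673), 10)
t 0.3 p [ 0.2658 -0.6203  0.242 ] w 0.0856 F [ 0.1 -0.2 -0.5] turn [-0.001 -0.    -0.869] slide [0.5245 0.0145 0.042 ] q [ 1.08  0.58  0.02  1.44 -0.02  1.13 -0.06]
```

drive_tool --slide '[[0,0,0],[0,0,0],[0,0,0],[0,0,0],[0,0,0],[0,0,0]]' --angular '[[0,0,-0.181],[0,0,-0.181],[0,0,-0.181],[0,0,-0.181],[0,0,-0.18],[0,0,0]]' --hand 0.085

```text
t: 1.05
eef_pos: [0.2656, -0.62, 0.2414]
orientation: [0.785, 0.619, 0.0, -0.001]
contact_force: [-0.1, 0.1, -1.0]
gripper_width: 0.0849
```

```bash
python3 -c "
from h import *
plan(.433,-.123,.20,-15)"
```

```text
t 1.05 p [ 0.2656 -0.62    0.2414] w 0.0849 F [-0.1  0.1 -1. ] turn [-0.001 -0.001  0.027] slide [0.5234 0.0331 0.0414] q [ 1.22  0.58 -0.22  1.43  0.13  1.14  0.75]
```

drive_tool --slide '[[0.037,0.002,0],[0.037,0.002,0],[0.037,0.002,0],[0.037,0.002,0],[0.037,0.002,0],[0.037,0.002,0],[0.037,0.002,0],[0.037,0.002,0],[0.037,0.002,0],[0.037,0.002,0],[0.037,0.002,0],[0.037,0.002,0],[0.037,0.002,0],[0.037,0.002,0],[0,0,0]]' --angular '[[0,0,0.027],[0,0,0],[0,0,0],[0,0,0],[0,0,0],[0,0,0],[0,0,0],[0,0,0],[0,0,0],[0,0,0],[0,0,0],[0,0,0],[0,0,0],[0,0,0],[0,0,0]]'

```text
t: 2.92
eef_pos: [0.449, -0.1177, 0.2431]
orientation: [0.817, 0.576, 0.003, 0.001]
contact_force: [-0.6, -0.0, -0.6]
gripper_width: 0.0847
```

```bash
python3 -c "
from h import *
plan(.433,-.123,.14,-15)"
```

```text
t 2.92 p [ 0.449  -0.1177  0.2431] w 0.0847 F [-0.6 -0.  -0.6] turn [ 0.005 -0.003 -0.081] slide [-0.0092 -0.0141  0.1031] q [ 0.44  0.27 -0.36  1.96  0.12  0.92 -0.33]
```

drive_tool --slide '[[-0.009,-0.014,0],[0,0,0],[0,0,0.025],[0,0,0.025],[0,0,0.025],[0,0,0.025],[0,0,0]]' --angular '[[0,0,-0.08],[0,0,0],[0,0,0],[0,0,0],[0,0,0],[0,0,0],[0,0,0]]'

```text
t: 3.8
eef_pos: [0.4362, -0.1259, 0.1414]
orientation: [0.803, 0.595, 0.004, 0.003]
contact_force: [-0.8, 0.8, 1.5]
gripper_width: 0.0849
```

Run:
```python
from h import *
plan(.433,-.123,.106,-15)
c=cap('side'); cv2.imwrite('pics/s1.png',c['pixels'][130:330,200:460].repeat(2,0).repeat(2,1))
```

```text
t 3.8 p [ 0.4362 -0.1259  0.1414] w 0.0849 F [-0.8  0.8  1.5] turn [ 0.01  -0.002 -0.033] slide [ 0.002  -0.0038  0.0354] q [ 0.42  0.4  -0.33  2.13  0.21  0.64 -0.35]
```

View pics/s1.png

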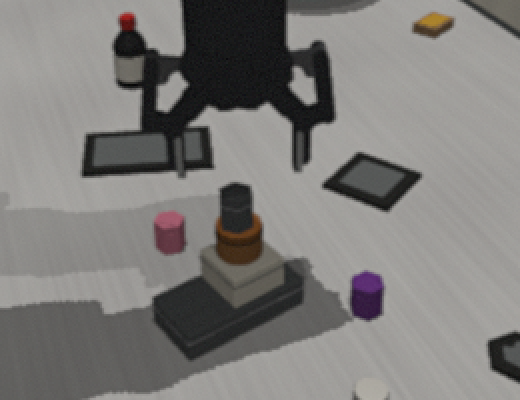

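The gripper straddles the pot, with pads at (180,150) and (300,145) and the pot at (236,205). I lower it.

drive_tool --slide '[[0.002,-0.004,0.01],[0,0,0.01],[0,0,0.01],[0,0,0.005],[0,0,0]]' --angular '[[0.01,-0.002,-0.033],[0,0,0],[0,0,0],[0,0,0],[0,0,0]]'

```text
t: 4.47
eef_pos: [0.435, -0.1233, 0.1069]
orientation: [0.794, 0.608, 0.001, 0.002]
contact_force: [0.3, 0.5, -0.6]
gripper_width: 0.085
```

```bash
python3 -c "
from h import *
plan(.433,-.123,.106,-15)"
```

```text
t 4.47 p [ 0.435  -0.1233  0.1069] w 0.085 F [ 0.3  0.5 -0.6] turn [ 0.005  0.    -0.001] slide [-0.0002 -0.0021  0.0009] q [ 0.4   0.46 -0.31  2.17  0.26  0.55 -0.37]
```

drive_tool --slide '[[0,-0.002,0.001],[0,0,0]]' --angular '[[0.005,0,0],[0,0,0]]'

```text
t: 4.72
eef_pos: [0.4332, -0.1228, 0.1061]
orientation: [0.794, 0.608, -0.0, 0.0]
contact_force: [-0.7, 0.6, 0.1]
gripper_width: 0.0851
```

drive_tool --slide '[[0,0,0],[0,0,0],[0,0,0],[0,0,0],[0,0,0],[0,0,0]]' --angular '[[0,0,0],[0,0,0],[0,0,0],[0,0,0],[0,0,0],[0,0,0]]' --hand 0.0

```text
t: 5.48
eef_pos: [0.4336, -0.123, 0.1068]
orientation: [0.794, 0.608, 0.0, 0.001]
contact_force: [-0.6, -0.5, 1.0]
gripper_width: 0.0248
```

Run:
```python
from h import *
plan(.433,-.123,.106,-15)
c=cap('side'); cv2.imwrite('pics/s2.png',c['pixels'][130:330,200:460].repeat(2,0).repeat(2,1))
```

```text
t 5.47 p [ 0.4336 -0.123   0.1068] w 0.0248 F [-0.6 -0.5  1. ] turn [ 0.001  0.    -0.001] slide [-0.0002 -0.0005  0.0008] q [ 0.4   0.46 -0.31  2.17  0.26  0.55 -0.37]
```

View pics/s2.png

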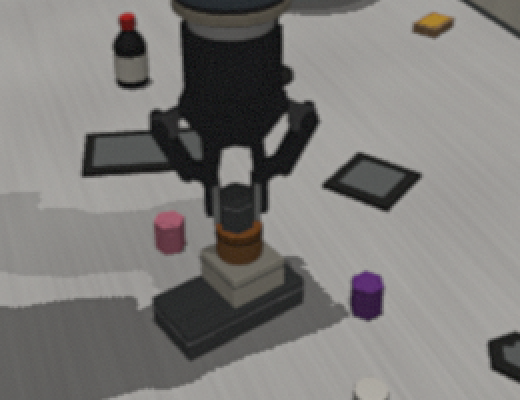

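The pot (238,207) is held between the pads and nothing was disturbed. Now I lift it.

drive_tool --slide '[[0,0,-0.01],[0,0,-0.02],[0,0,-0.02],[0,0,-0.02],[0,0,0]]' --angular '[[0,0,0],[0,0,0],[0,0,0],[0,0,0],[0,0,0]]'

```text
t: 6.15
eef_pos: [0.4331, -0.1226, 0.1805]
orientation: [0.794, 0.609, 0.0, 0.0]
contact_force: [0.2, -0.5, -0.5]
gripper_width: 0.0251
```

```bash
python3 -c "
from h import *
plan(.624,-.2655,.12,-15)"
```

```text
t 6.15 p [ 0.4331 -0.1226  0.1805] w 0.0251 F [ 0.2 -0.5 -0.5] turn [ 0.     0.    -0.001] slide [-0.0886  0.2214  0.0605] q [ 0.45  0.34 -0.37  2.08  0.18  0.75 -0.29]
```

drive_tool --slide '[[-0.006,0.014,0],[-0.011,0.027,0],[-0.011,0.027,0],[-0.011,0.027,0],[-0.011,0.027,0.01],[-0.011,0.027,0.01],[-0.011,0.027,0.01],[-0.009,0.025,0.01],[-0.005,0.014,0.01],[0,0,0]]' --angular '[[0,0,0],[0,0,0],[0,0,0],[0,0,0],[0,0,0],[0,0,0],[0,0,0],[0,0,0],[0,0,0],[0,0,0]]'

```text
t: 7.4
eef_pos: [0.6252, -0.2718, 0.1176]
orientation: [0.794, 0.608, -0.004, -0.003]
contact_force: [0.1, 0.1, 0.2]
gripper_width: 0.0252
```

Run:
```python
from h import *
plan(.624,-.2655,.05,-15)
c=cap('top'); W=pts(c)
cv2.imwrite('pics/t1.png',cv2.resize(c['pixels'][100:260,340:500],None,fx=3.5,fy=3.5))
for a,b in((.02,.037),(.045,.066),(.078,.096)):
    p=slab(W,.43,-.124,.085,a,b); print(a,len(p),rect(p))
```

```text
t 7.4 p [ 0.6252 -0.2718  0.1176] w 0.0252 F [0.1 0.1 0.2] turn [-0.01   0.002 -0.002] slide [ 0.0058 -0.0028  0.0676] q [ 0.51  0.71 -0.3   1.54  0.25  0.93 -0.13]
0.02 709 [ 422.  -129.5  120.1   60.7   15.4]
0.045 235 [ 435.4 -125.6   52.4   52.1   16. ]
0.078 237 [ 434.  -122.8   39.5   37.4  -89.8]
```

View pics/t1.png

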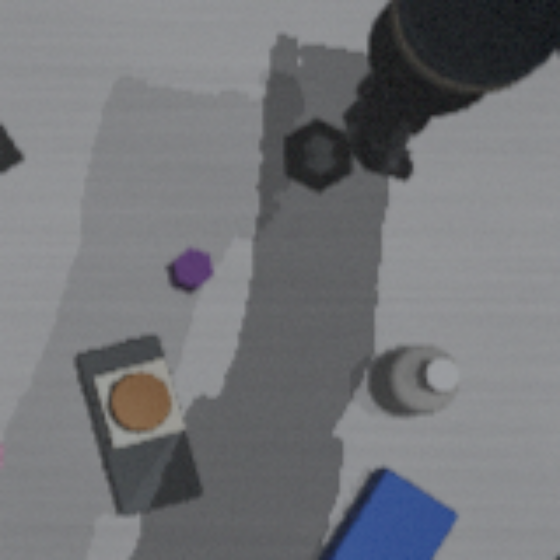

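The rest of the stack hasn't moved, and the hex mat at (318,155) is clear. I trim and descend.

drive_tool --slide '[[0.006,-0.003,0],[0,0,0.02],[0,0,0.02],[0,0,0.015],[0,0,0.01],[0,0,0]]' --angular '[[-0.01,0.002,0],[0,0,0],[0,0,0],[0,0,0],[0,0,0],[0,0,0]]'

```text
t: 8.2
eef_pos: [0.6228, -0.2604, 0.0554]
orientation: [0.793, 0.609, 0.002, 0.002]
contact_force: [-0.4, 0.1, -0.5]
gripper_width: 0.0246
```

```bash
python3 -c "
from h import *
plan(.624,-.2655,.024,-15)"
```

```text
t 8.2 p [ 0.6228 -0.2604  0.0554] w 0.0246 F [-0.4  0.1 -0.5] turn [ 0.006 -0.001  0.001] slide [-0.0046  0.0024  0.0314] q [ 0.49  0.77 -0.28  1.62  0.28  0.78 -0.17]
```

drive_tool --slide '[[-0.004,0.002,0],[0,0,0],[0,0,0.01],[0,0,0.008],[0,0,0.006],[0,0,0]]' --angular '[[0.006,0,0],[0,0,0],[0,0,0],[0,0,0],[0,0,0],[0,0,0]]'

```text
t: 8.95
eef_pos: [0.6245, -0.2655, 0.0309]
orientation: [0.793, 0.609, 0.001, 0.0]
contact_force: [0.4, -0.4, -0.6]
gripper_width: 0.0252
```

```bash
python3 -c "
from h import *
plan(.624,-.2655,.024,-15)"
```

```text
t 8.95 p [ 0.6245 -0.2655  0.0309] w 0.0252 F [ 0.4 -0.4 -0.6] turn [ 0.001 -0.001  0.001] slide [-0.0001 -0.0004  0.0069] q [ 0.49  0.81 -0.28  1.62  0.29  0.75 -0.18]
```

drive_tool --slide '[[0,0,0.004],[0,0,0.002],[0,0,0.001],[0,0,0]]' --angular '[[0,0,0],[0,0,0],[0,0,0],[0,0,0]]'

```text
t: 9.45
eef_pos: [0.6247, -0.2655, 0.0237]
orientation: [0.793, 0.609, 0.001, 0.0]
contact_force: [1.3, -0.4, -1.8]
gripper_width: 0.0251
```

drive_tool --slide '[[0,0,0.001],[0,0,0]]' --angular '[[0,0,0],[0,0,0]]'

```text
t: 9.7
eef_pos: [0.625, -0.2655, 0.023]
orientation: [0.793, 0.609, 0.001, 0.0]
contact_force: [0.0, 0.1, -0.3]
gripper_width: 0.025
```

drive_tool --slide '[[0,0,0.001],[0,0,0]]' --angular '[[0,0,0],[0,0,0]]'

```text
t: 9.95
eef_pos: [0.6251, -0.2656, 0.0231]
orientation: [0.793, 0.609, 0.001, 0.001]
contact_force: [-0.4, -0.6, -0.4]
gripper_width: 0.0247
```

Run:
```python
from h import *
plan(.624,-.2655,.023,-15)
c=cap('side'); cv2.imwrite('pics/s3.png',cv2.resize(c['pixels'][220:360,380:560],None,fx=4,fy=4))
```

```text
t 9.95 p [ 0.6251 -0.2656  0.0231] w 0.0247 F [-0.4 -0.6 -0.4] turn [ 0.003 -0.001  0.001] slide [-0.0002 -0.0011  0.0001] q [ 0.49  0.82 -0.27  1.63  0.29  0.74 -0.18]
```

View pics/s3.png

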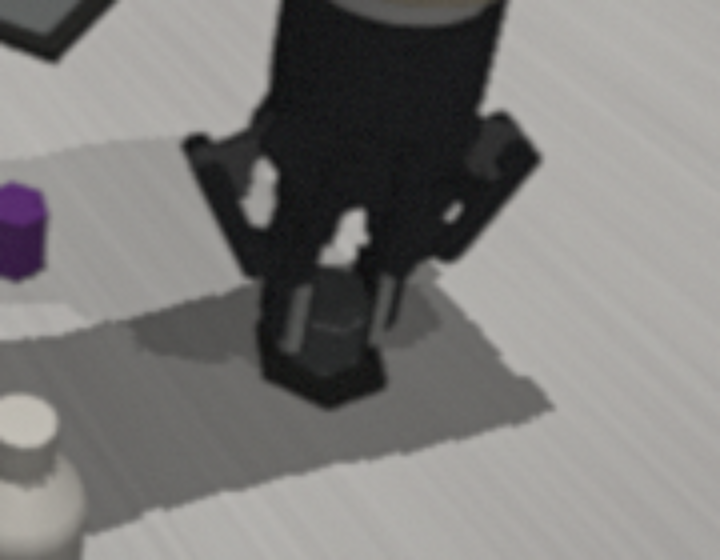

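The pot (340,320) sits in the fingers at or just above the mat. I feel for contact with another 1–2 mm.

drive_tool --slide '[[0,0,0.002],[0,0,0]]' --angular '[[0,0,0],[0,0,0]]'

```text
t: 10.25
eef_pos: [0.6253, -0.2656, 0.0232]
orientation: [0.793, 0.609, 0.001, 0.001]
contact_force: [0.1, 0.4, -1.6]
gripper_width: 0.0252
```

Descent has stalled at z=0.023, so the pot is in contact. I release it.

drive_tool --slide '[[0,0,0],[0,0,0],[0,0,0],[0,0,0],[0,0,0]]' --angular '[[0,0,0],[0,0,0],[0,0,0],[0,0,0],[0,0,0]]' --hand 0.07

```text
t: 10.88
eef_pos: [0.6253, -0.2656, 0.0224]
orientation: [0.793, 0.609, 0.001, 0.001]
contact_force: [-0.7, -0.1, 0.1]
gripper_width: 0.0699
```

drive_tool --slide '[[0,0,-0.02],[0,0,-0.03],[0,0,-0.03],[0,0,-0.03],[0,0,-0.03],[0,0,-0.02],[0,0,0]]' --angular '[[0,0,0],[0,0,0],[0,0,0],[0,0,0],[0,0,0],[0,0,0],[0,0,0]]'

```text
t: 11.75
eef_pos: [0.6257, -0.2654, 0.1966]
orientation: [0.793, 0.609, 0.003, 0.004]
contact_force: [-0.0, 0.4, 0.3]
gripper_width: 0.0703
```

Run:
```python
from h import *
plan(.434,-.1228,.18,-15)
for n in('top','side'):
    W=pts(cap(n)); p=slab(W,.624,-.2655,.022,.025,.045); print(n,len(p), rect(p) if len(p)>5 else '',np.median(p[:,2]))
```

```text
t 11.75 p [ 0.6257 -0.2654  0.1966] w 0.0703 F [-0.   0.4  0.3] turn [ 0.01  -0.001  0.001] slide [ 0.0881 -0.2221  0.0166] q [ 0.52  0.63 -0.32  1.49  0.22  1.05 -0.11]
top 107 [ 623.8 -265.    27.2   25.9   87.4] 0.03735040366570596
side 281 [ 625.9 -268.7   30.2   26.8   19. ] 0.03687579156812175
```

The pot is centred at (0.624,-0.265) with its top at about 0.037–0.038, so step 1 is done. Next is the round dish.

drive_tool --slide '[[0.006,-0.014,0],[0.011,-0.028,0],[0.011,-0.028,0],[0.011,-0.028,0],[0.011,-0.028,0],[0.011,-0.028,0],[0.011,-0.028,0],[0.009,-0.02,0],[0.005,-0.01,0],[0,0,0]]' --angular '[[0.01,0,0],[0,0,0],[0,0,0],[0,0,0],[0,0,0],[0,0,0],[0,0,0],[0,0,0],[0,0,0],[0,0,0]]' --hand 0.085

```text
t: 13.1
eef_pos: [0.4238, -0.1174, 0.1881]
orientation: [0.792, 0.61, -0.007, -0.011]
contact_force: [1.1, 0.0, -0.3]
gripper_width: 0.0849
```

```bash
python3 -c "
from h import *
plan(.434,-.1228,.11,-15)"
```

```text
t 13.1 p [ 0.4238 -0.1174  0.1881] w 0.0849 F [ 1.1  0.  -0.3] turn [-0.026 -0.001  0.004] slide [-0.0026  0.0112  0.0781] q [ 0.46  0.33 -0.38  2.07  0.16  0.8  -0.28]
```

drive_tool --slide '[[-0.002,0.009,0],[0,0,0],[0,0,0.025],[0,0,0.025],[0,0,0.02],[0,0,0]]' --angular '[[-0.022,0,0.004],[0,0,0],[0,0,0],[0,0,0],[0,0,0],[0,0,0]]'

```text
t: 13.85
eef_pos: [0.4361, -0.1243, 0.1156]
orientation: [0.794, 0.607, 0.001, -0.001]
contact_force: [-1.0, 1.1, 0.1]
gripper_width: 0.0848
```

```bash
python3 -c "
from h import *
plan(.434,-.1228,.0765,-15)"
```

```text
t 13.85 p [ 0.4361 -0.1243  0.1156] w 0.0848 F [-1.   1.1  0.1] turn [ 0.    -0.002 -0.004] slide [ 0.0009 -0.0024  0.0391] q [ 0.41  0.44 -0.33  2.15  0.25  0.58 -0.36]
```

drive_tool --slide '[[0.001,-0.002,0],[0,0,0.013],[0,0,0.013],[0,0,0.01],[0,0,0.003],[0,0,0]]' --angular '[[0,0,0],[0,0,0],[0,0,0],[0,0,0],[0,0,0],[0,0,0]]'

```text
t: 14.6
eef_pos: [0.4357, -0.123, 0.0752]
orientation: [0.795, 0.607, 0.002, 0.0]
contact_force: [0.4, 0.5, -0.5]
gripper_width: 0.0849
```

```bash
python3 -c "
from h import *
plan(.434,-.1228,.0765,-15)"
```

```text
t 14.6 p [ 0.4357 -0.123   0.0752] w 0.0849 F [ 0.4  0.5 -0.5] turn [ 0.002 -0.002 -0.004] slide [-0.0002 -0.0017 -0.0013] q [ 0.37  0.51 -0.28  2.19  0.3   0.47 -0.41]
```

drive_tool --slide '[[0,-0.0015,-0.0015],[0,0,0]]' --angular '[[0,0,0],[0,0,0]]'

```text
t: 14.85
eef_pos: [0.4344, -0.1226, 0.0772]
orientation: [0.795, 0.607, 0.002, 0.0]
contact_force: [0.2, 0.1, -0.8]
gripper_width: 0.0851
```

drive_tool --slide '[[0,0,0],[0,0,0],[0,0,0],[0,0,0],[0,0,0],[0,0,0]]' --angular '[[0,0,0],[0,0,0],[0,0,0],[0,0,0],[0,0,0],[0,0,0]]' --hand 0.0

```text
t: 15.6
eef_pos: [0.4346, -0.1228, 0.0781]
orientation: [0.795, 0.607, 0.002, 0.001]
contact_force: [-0.9, 0.1, 1.0]
gripper_width: 0.0383
```

drive_tool --slide '[[0,0,-0.01],[0,0,-0.02],[0,0,-0.02],[0,0,-0.02],[0,0,-0.01],[0,0,0]]' --angular '[[0,0,0],[0,0,0],[0,0,0],[0,0,0],[0,0,0],[0,0,0]]'

```text
t: 16.35
eef_pos: [0.4338, -0.1226, 0.1624]
orientation: [0.795, 0.607, 0.002, 0.001]
contact_force: [0.2, 0.5, -1.6]
gripper_width: 0.038
```

Run:
```python
from h import *
plan(.6192,.2763,.13,-15)
c=cap('side'); cv2.imwrite('pics/s4.png',c['pixels'][130:330,200:460].repeat(2,0).repeat(2,1))
```

```text
t 16.35 p [ 0.4338 -0.1226  0.1624] w 0.038 F [ 0.2  0.5 -1.6] turn [ 0.004 -0.002 -0.004] slide [0.4333 0.0758 0.0324] q [ 0.45  0.37 -0.37  2.11  0.2   0.7  -0.32]
```

View pics/s4.png

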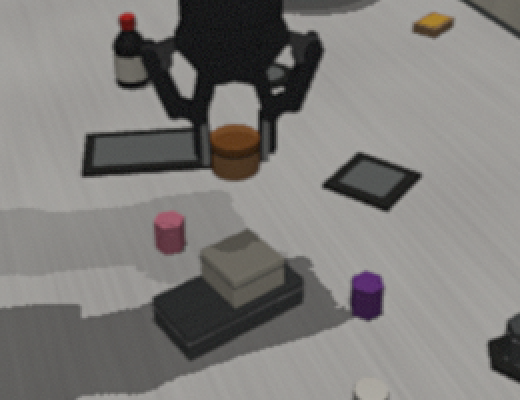

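The amber dish (236,150) is held level and the white and oblong boxes are undisturbed. Now I move to the round mat.

drive_tool --slide '[[0.015,0.002,0],[0.028,0.005,0],[0.03,0.005,0],[0.03,0.005,0],[0.03,0.005,0],[0.03,0.005,0],[0.03,0.005,0],[0.03,0.005,0],[0.03,0.005,0],[0.03,0.005,0],[0.03,0.005,0],[0.02,0.004,0],[0.01,0.002,0],[0,0,0]]' --angular '[[0,0,0],[0,0,0],[0,0,0],[0,0,0],[0,0,0],[0,0,0],[0,0,0],[0,0,0],[0,0,0],[0,0,0],[0,0,0],[0,0,0],[0,0,0],[0,0,0]]'

```text
t: 18.15
eef_pos: [0.5777, 0.2201, 0.1504]
orientation: [0.792, 0.611, -0.005, -0.006]
contact_force: [-0.4, -0.4, -0.2]
gripper_width: 0.038
```

Run:
```python
from h import *
plan(.6192,.2763,.13,-15)
W=pts(cap('top'))
for a,b in((.02,.037),(.045,.066)):
    p=slab(W,.43,-.124,.085,a,b); print(a,len(p),rect(p))
```

```text
t 18.15 p [0.5777 0.2201 0.1504] w 0.038 F [-0.4 -0.4 -0.2] turn [-0.015 -0.     0.005] slide [0.065  0.0255 0.0204] q [-0.21  0.6  -0.36  1.69  0.24  0.91 -0.92]
0.02 705 [ 422.2 -129.3  120.3   60.3   15.5]
0.045 478 [ 435.3 -125.6   52.2   52.2   16.4]
```

drive_tool --slide '[[0.015,0.006,0],[0.025,0.01,0],[0.015,0.006,0],[0.006,0.002,0],[0,0,0],[0,0,0]]' --angular '[[-0.01,0,0],[0,0,0],[0,0,0],[0,0,0],[0,0,0],[0,0,0]]'

```text
t: 18.95
eef_pos: [0.6185, 0.2716, 0.1503]
orientation: [0.793, 0.609, -0.002, -0.001]
contact_force: [-0.2, -0.2, -0.4]
gripper_width: 0.0385
```

```bash
python3 -c "
from h import *
plan(.6192,.2763,.06,-15)"
```

```text
t 18.95 p [0.6185 0.2716 0.1503] w 0.0385 F [-0.2 -0.2 -0.4] turn [-0.003  0.002 -0.   ] slide [ 0.0047 -0.0005  0.0903] q [-0.29  0.67 -0.34  1.54  0.25  0.98 -0.96]
```

drive_tool --slide '[[0.004,0,0],[0,0,0.01],[0,0,0.02],[0,0,0.025],[0,0,0.02],[0,0,0.01],[0,0,0]]' --angular '[[0,0,0],[0,0,0],[0,0,0],[0,0,0],[0,0,0],[0,0,0],[0,0,0]]'

```text
t: 19.82
eef_pos: [0.6186, 0.2734, 0.061]
orientation: [0.794, 0.608, -0.002, -0.0]
contact_force: [-0.4, -0.7, -0.2]
gripper_width: 0.0382
```

```bash
python3 -c "
from h import *
plan(.6192,.2763,.03,-15)"
```

```text
t 19.82 p [0.6186 0.2734 0.061 ] w 0.0382 F [-0.4 -0.7 -0.2] turn [-0.003  0.003 -0.002] slide [ 0.003  -0.0002  0.031 ] q [-0.31  0.77 -0.31  1.61  0.3   0.82 -1.01]
```

drive_tool --slide '[[0.003,0,0],[0,0,0.01],[0,0,0.01],[0,0,0.007],[0,0,0.004],[0,0,0]]' --angular '[[0,0,0],[0,0,0],[0,0,0],[0,0,0],[0,0,0],[0,0,0]]'

```text
t: 20.58
eef_pos: [0.6202, 0.2769, 0.0294]
orientation: [0.794, 0.608, -0.001, 0.0]
contact_force: [-0.6, 0.4, -1.5]
gripper_width: 0.0381
```

drive_tool --slide '[[0,0,0.002],[0,0,0.001],[0,0,0]]' --angular '[[0,0,0],[0,0,0],[0,0,0]]'

```text
t: 20.95
eef_pos: [0.6206, 0.2771, 0.0267]
orientation: [0.794, 0.608, -0.001, 0.0]
contact_force: [0.8, -0.7, -0.9]
gripper_width: 0.0383
```

drive_tool --slide '[[0,0,0.002],[0,0,0]]' --angular '[[0,0,0],[0,0,0]]'

```text
t: 21.2
eef_pos: [0.6206, 0.2771, 0.0248]
orientation: [0.794, 0.608, -0.0, 0.0]
contact_force: [0.2, 0.1, -1.9]
gripper_width: 0.0379
```

drive_tool --slide '[[0,0,0.0015],[0,0,0]]' --angular '[[0,0,0],[0,0,0]]'

```text
t: 21.45
eef_pos: [0.6209, 0.2772, 0.0244]
orientation: [0.794, 0.608, 0.0, 0.0]
contact_force: [0.4, 0.2, -1.0]
gripper_width: 0.038
```

drive_tool --slide '[[0,0,0.0015],[0,0,0]]' --angular '[[0,0,0],[0,0,0]]'

```text
t: 21.7
eef_pos: [0.6211, 0.2773, 0.0244]
orientation: [0.794, 0.608, 0.0, 0.001]
contact_force: [0.9, 0.1, -0.3]
gripper_width: 0.0378
```

Run:
```python
from h import *
plan(.6192,.2763,.024,-15)
c=cap('side'); cv2.imwrite('pics/s5.png',cv2.resize(c['pixels'][90:210,260:420],None,fx=4,fy=4))
```

```text
t 21.7 p [0.6211 0.2773 0.0244] w 0.0378 F [ 0.9  0.1 -0.3] turn [ 0.001  0.    -0.002] slide [-0.0014 -0.0015  0.0004] q [-0.32  0.82 -0.29  1.62  0.32  0.75 -1.03]
```

View pics/s5.png

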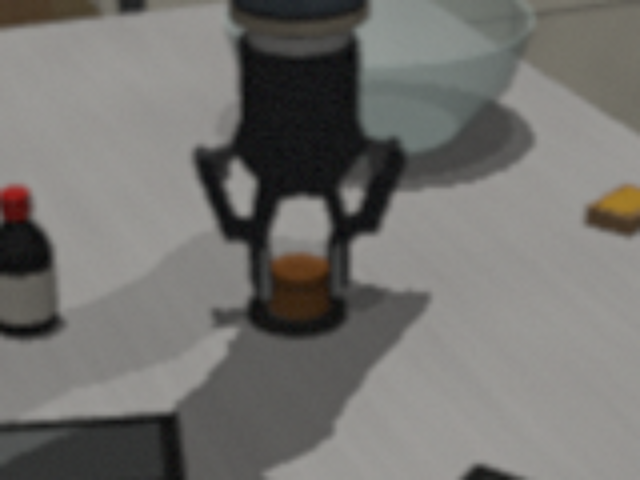

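The dish (300,285) is on the mat and the descent has stalled. I release it and retreat.

drive_tool --slide '[[0,0,0],[0,0,0],[0,0,0],[0,0,0],[0,0,0]]' --angular '[[0,0,0],[0,0,0],[0,0,0],[0,0,0],[0,0,0]]' --hand 0.075

```text
t: 22.38
eef_pos: [0.6211, 0.2773, 0.0236]
orientation: [0.794, 0.608, 0.0, 0.0]
contact_force: [-0.1, 0.1, -0.2]
gripper_width: 0.0749
```

drive_tool --slide '[[0,0,-0.02],[0,0,-0.03],[0,0,-0.03],[0,0,-0.03],[0,0,-0.03],[0,0,0]]' --angular '[[0,0,0],[0,0,0],[0,0,0],[0,0,0],[0,0,0],[0,0,0]]'

```text
t: 23.12
eef_pos: [0.6216, 0.2783, 0.1758]
orientation: [0.794, 0.608, 0.003, 0.001]
contact_force: [-0.8, -0.1, -0.3]
gripper_width: 0.0752
```

Run:
```python
from h import *
plan(.4355,-.1256,.16,15.9)
for n in('top','side'):
    W=pts(cap(n)); p=slab(W,.619,.276,.03,.025,.045); print(n,len(p), rect(p) if len(p)>5 else '',np.median(p[:,2]))
```

```text
t 23.12 p [0.6216 0.2783 0.1758] w 0.0752 F [-0.8 -0.1 -0.3] turn [ 0.005 -0.002 -0.541] slide [-0.3374 -0.2896  0.0158] q [-0.29  0.65 -0.35  1.5   0.24  1.03 -0.96]
top 185 [621.  273.8  39.4  32.2  20.8] 0.035715339252951804
side 135 [621.4 272.3  39.4  39.1  88.3] 0.03517983898351524
```

drive_tool --slide '[[0,0,0],[0,0,0],[0,0,0],[0,0,0]]' --angular '[[0,0,-0.18],[0,0,-0.18],[0,0,-0.17],[0,0,0]]' --hand 0.085

```text
t: 23.72
eef_pos: [0.6182, 0.2761, 0.1695]
orientation: [0.601, 0.799, -0.003, -0.001]
contact_force: [0.8, 1.1, -0.4]
gripper_width: 0.085
```

drive_tool --slide '[[-0.014,-0.012,0],[-0.026,-0.022,0],[-0.031,-0.027,0],[-0.031,-0.027,0],[-0.031,-0.027,0],[-0.031,-0.027,0],[-0.031,-0.027,0],[-0.031,-0.027,0],[-0.031,-0.027,0],[-0.031,-0.027,0],[-0.02,-0.02,0],[-0.01,-0.01,0],[0,0,0]]' --angular '[[0,0,0],[0,0,0],[0,0,0],[0,0,0],[0,0,0],[0,0,0],[0,0,0],[0,0,0],[0,0,0],[0,0,0],[0,0,0],[0,0,0],[0,0,0]]'

```text
t: 25.35
eef_pos: [0.4176, -0.1137, 0.1671]
orientation: [0.625, 0.781, -0.005, -0.005]
contact_force: [0.0, 0.2, -0.3]
gripper_width: 0.0848
```

```bash
python3 -c "
from h import *
plan(.4355,-.1256,.12,15.9)
W=pts(cap('top')); p=slab(W,.619,.276,.03,.025,.045); print(rect(p))"
```

```text
t 25.35 p [ 0.4176 -0.1137  0.1671] w 0.0848 F [ 0.   0.2 -0.3] turn [-0.015 -0.002 -0.056] slide [-0.0164  0.014   0.0471] q [ 0.55  0.36 -0.52  2.12  0.27  0.74  0.07]
[618.9 276.   38.1  36.8   1.3]
```

Round dish centre (0.619,0.276), 38 mm across, is right on its mat. Next is the square box.

drive_tool --slide '[[-0.014,0.012,0],[0,0,0],[0,0,0.02],[0,0,0.02],[0,0,0.01],[0,0,0]]' --angular '[[-0.013,0,-0.054],[0,0,0],[0,0,0],[0,0,0],[0,0,0],[0,0,0]]'

```text
t: 26.15
eef_pos: [0.4354, -0.1165, 0.1162]
orientation: [0.602, 0.799, 0.002, -0.001]
contact_force: [-0.6, -0.7, 0.8]
gripper_width: 0.085
```

```bash
python3 -c "
from h import *
plan(.4355,-.1256,.047,15.9)"
```

```text
t 26.15 p [ 0.4354 -0.1165  0.1162] w 0.085 F [-0.6 -0.7  0.8] turn [ 0.001 -0.004  0.001] slide [-0.0087 -0.0024  0.0692] q [ 0.51  0.46 -0.48  2.15  0.36  0.61  0.05]
```

drive_tool --slide '[[-0.008,-0.002,0],[0,0,0],[0,0,0.015],[0,0,0.015],[0,0,0]]' --angular '[[0,0,0],[0,0,0],[0,0,0],[0,0,0],[0,0,0]]'

```text
t: 26.78
eef_pos: [0.4374, -0.126, 0.088]
orientation: [0.603, 0.798, 0.003, 0.001]
contact_force: [0.1, -0.4, -0.3]
gripper_width: 0.0849
```

```bash
python3 -c "
from h import *
plan(.4355,-.1256,.047,15.9)"
```

```text
t 26.77 p [ 0.4374 -0.126   0.088 ] w 0.0849 F [ 0.1 -0.4 -0.3] turn [ 0.005 -0.002 -0.001] slide [ 0.0009 -0.0017  0.041 ] q [ 0.49  0.51 -0.44  2.17  0.41  0.54  0.02]
```

drive_tool --slide '[[0.001,-0.002,0],[0,0,0.015],[0,0,0.015],[0,0,0.009],[0,0,0]]' --angular '[[0.005,-0.002,0],[0,0,0],[0,0,0],[0,0,0],[0,0,0]]'

```text
t: 27.4
eef_pos: [0.4367, -0.1262, 0.0511]
orientation: [0.603, 0.797, 0.0, 0.002]
contact_force: [0.0, 0.0, 0.4]
gripper_width: 0.0849
```

```bash
python3 -c "
from h import *
plan(.4355,-.1256,.047,15.9)"
```

```text
t 27.4 p [ 0.4367 -0.1262  0.0511] w 0.0849 F [0.  0.  0.4] turn [ 0.004  0.003 -0.002] slide [ 0.001  -0.001   0.0041] q [ 0.43  0.57 -0.37  2.21  0.48  0.44 -0.05]
```

drive_tool --slide '[[0.001,-0.001,0.0035],[0,0,0]]' --angular '[[0,0,0],[0,0,0]]'

```text
t: 27.65
eef_pos: [0.4358, -0.1256, 0.0482]
orientation: [0.603, 0.797, 0.001, 0.003]
contact_force: [-0.5, -0.6, -0.3]
gripper_width: 0.085
```

drive_tool --slide '[[0,0,0],[0,0,0],[0,0,0],[0,0,0],[0,0,0],[0,0,0]]' --angular '[[0,0,0],[0,0,0],[0,0,0],[0,0,0],[0,0,0],[0,0,0]]' --hand 0.0

```text
t: 28.4
eef_pos: [0.436, -0.1257, 0.049]
orientation: [0.604, 0.797, 0.001, 0.003]
contact_force: [-0.8, 0.7, 1.6]
gripper_width: 0.0509
```

drive_tool --slide '[[0,0,-0.01],[0,0,-0.02],[0,0,-0.02],[0,0,-0.02],[0,0,-0.02],[0,0,0]]' --angular '[[0,0,0],[0,0,0],[0,0,0],[0,0,0],[0,0,0],[0,0,0]]'

```text
t: 29.15
eef_pos: [0.4346, -0.1252, 0.1436]
orientation: [0.603, 0.797, 0.0, 0.003]
contact_force: [0.1, -0.1, -1.5]
gripper_width: 0.0506
```

Run:
```python
from h import *
plan(.632,.0059,.12,33.8)
c=cap('side'); cv2.imwrite('pics/s6.png',c['pixels'][130:330,200:460].repeat(2,0).repeat(2,1))
```

```text
t 29.15 p [ 0.4346 -0.1252  0.1436] w 0.0506 F [ 0.1 -0.1 -1.5] turn [ 0.003  0.004 -0.315] slide [-0.0009  0.237   0.0236] q [ 0.55  0.41 -0.52  2.12  0.33  0.68  0.09]
```

View pics/s6.png

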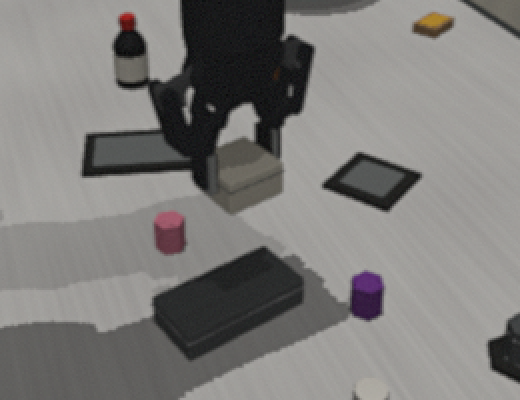

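The white box (245,175) is held level and the oblong box stays in place. I turn, then move to the square mat.

drive_tool --slide '[[0,0,0],[0,0,0],[0,0,0],[0,0.012,0],[0,0.025,0],[0,0.03,0],[0,0.03,0],[0,0.03,0],[0,0.03,0],[0,0.03,0],[0,0.02,0],[0,0.01,0],[0,0,0]]' --angular '[[0,0,-0.1],[0,0,-0.11],[0,0,-0.1],[0,0,0],[0,0,0],[0,0,0],[0,0,0],[0,0,0],[0,0,0],[0,0,0],[0,0,0],[0,0,0],[0,0,0]]'

```text
t: 30.82
eef_pos: [0.6201, 0.0052, 0.1323]
orientation: [0.478, 0.878, -0.001, -0.004]
contact_force: [0.1, -1.1, -1.9]
gripper_width: 0.0509
```

```bash
python3 -c "
from h import *
plan(.632,.0059,.06,33.8)
W=pts(cap('top')); p=slab(W,.422,-.129,.085,.02,.037); print(rect(p))"
```

```text
t 30.82 p [0.6201 0.0052 0.1323] w 0.0509 F [ 0.1 -1.1 -1.9] turn [-0.006 -0.006 -0.017] slide [-0.006   0.0103  0.0723] q [ 0.25  0.65 -0.55  1.7   0.41  0.91  0.11]
[ 420.5 -100.6  107.8    4.3   14.8]
```

drive_tool --slide '[[-0.005,0.009,0],[0,0,0],[0,0,0.02],[0,0,0.02],[0,0,0.02],[0,0,0]]' --angular '[[-0.006,-0.006,-0.017],[0,0,0],[0,0,0],[0,0,0],[0,0,0],[0,0,0]]'

```text
t: 31.62
eef_pos: [0.6295, 0.0015, 0.0717]
orientation: [0.473, 0.881, -0.001, 0.001]
contact_force: [0.7, -0.3, -1.4]
gripper_width: 0.0508
```

```bash
python3 -c "
from h import *
plan(.632,.0059,.03,33.8)"
```

```text
t 31.62 p [0.6295 0.0015 0.0717] w 0.0508 F [ 0.7 -0.3 -1.4] turn [-0.001  0.002 -0.004] slide [0.0023 0.0045 0.0417] q [ 0.23  0.73 -0.51  1.73  0.48  0.8   0.08]
```

drive_tool --slide '[[0.002,0.004,0],[0,0,0.01],[0,0,0.015],[0,0,0.01],[0,0,0.005],[0,0,0]]' --angular '[[0,0,0],[0,0,0],[0,0,0],[0,0,0],[0,0,0],[0,0,0]]'

```text
t: 32.38
eef_pos: [0.6328, 0.0054, 0.0308]
orientation: [0.473, 0.881, -0.0, 0.002]
contact_force: [-0.6, -0.0, -1.6]
gripper_width: 0.0509
```

```bash
python3 -c "
from h import *
plan(.632,.0059,.025,33.8)"
```

```text
t 32.38 p [0.6328 0.0054 0.0308] w 0.0509 F [-0.6 -0.  -1.6] turn [ 0.001  0.004 -0.004] slide [ 0.0009 -0.0004  0.0058] q [ 0.2   0.78 -0.48  1.75  0.51  0.73  0.04]
```

drive_tool --slide '[[0,0,0.003],[0,0,0.002],[0,0,0]]' --angular '[[0,0.004,-0.004],[0,0,0],[0,0,0]]'

```text
t: 32.75
eef_pos: [0.6333, 0.0054, 0.026]
orientation: [0.471, 0.882, 0.001, 0.0]
contact_force: [-0.1, 0.5, -2.9]
gripper_width: 0.0507
```

drive_tool --slide '[[0,0,0.0015],[0,0,0]]' --angular '[[0,0,0],[0,0,0]]'

```text
t: 33.0
eef_pos: [0.6336, 0.0055, 0.0253]
orientation: [0.471, 0.882, 0.001, 0.001]
contact_force: [0.1, -0.1, -1.5]
gripper_width: 0.051
```

drive_tool --slide '[[0,0,0.0015],[0,0,0]]' --angular '[[0,0,0],[0,0,0]]'

```text
t: 33.25
eef_pos: [0.6337, 0.0055, 0.0254]
orientation: [0.471, 0.882, 0.001, 0.001]
contact_force: [0.4, -0.4, -2.0]
gripper_width: 0.0509
```

Run:
```python
from h import *
plan(.632,.0059,.0246,33.8)
c=cap('side'); cv2.imwrite('pics/s7.png',cv2.resize(c['pixels'][130:250,320:480],None,fx=4,fy=4))
```

```text
t 33.25 p [0.6337 0.0055 0.0254] w 0.0509 F [ 0.4 -0.4 -2. ] turn [ 0.003  0.001 -0.   ] slide [ 0.0013 -0.0012  0.0008] q [ 0.2   0.79 -0.48  1.75  0.52  0.72  0.04]
```

View pics/s7.png

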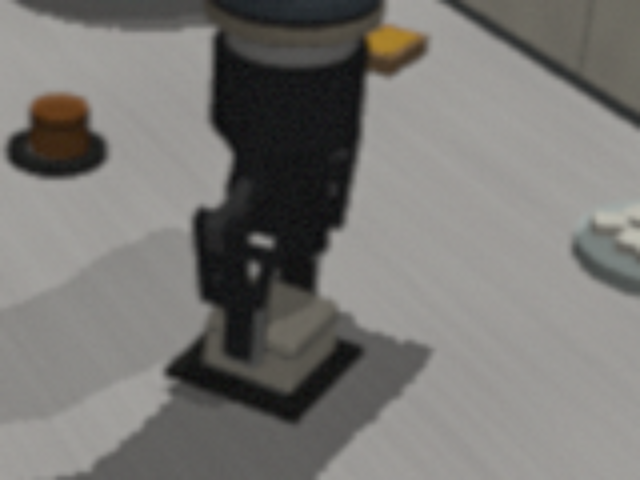

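The white box (270,340) is square on its mat and the descent has stalled. I release it.

drive_tool --slide '[[0,0,0.001],[0,0,0]]' --angular '[[0,0,0],[0,0,0]]'

```text
t: 33.55
eef_pos: [0.6338, 0.0056, 0.0252]
orientation: [0.471, 0.882, 0.001, 0.002]
contact_force: [0.1, 0.1, -1.8]
gripper_width: 0.0507
```

drive_tool --slide '[[0,0,0],[0,0,0],[0,0,0],[0,0,0],[0,0,0]]' --angular '[[0,0,0],[0,0,0],[0,0,0],[0,0,0],[0,0,0]]' --hand 0.08

```text
t: 34.17
eef_pos: [0.6341, 0.0058, 0.0247]
orientation: [0.471, 0.882, 0.001, 0.002]
contact_force: [-0.2, -0.3, -0.0]
gripper_width: 0.0798
```

drive_tool --slide '[[0,0,-0.02],[0,0,-0.03],[0,0,-0.03],[0,0,-0.03],[0,0,-0.03],[0,0,0]]' --angular '[[0,0,0],[0,0,0],[0,0,0],[0,0,0],[0,0,0],[0,0,0]]'

```text
t: 34.92
eef_pos: [0.634, 0.0066, 0.1765]
orientation: [0.471, 0.882, 0.003, 0.003]
contact_force: [0.3, 0.7, -0.6]
gripper_width: 0.0802
```

Run:
```python
from h import *
plan(.422,-.1293,.16,105.4)
W=pts(cap('side')); p=slab(W,.632,.006,.06,.0335,.045); print(len(p), rect(p),np.median(p[:,2]))
```

```text
t 34.92 p [0.634  0.0066 0.1765] w 0.0802 F [ 0.3  0.7 -0.6] turn [ 0.005  0.008 -1.249] slide [ 0.2405 -0.0747  0.0165] q [ 0.27  0.62 -0.58  1.63  0.39  1.    0.15]
341 [634.7   1.3  53.2  51.9  33.7] 0.03560206724392539
```

drive_tool --slide '[[0,0,0],[0,0,0],[0,0,0],[0,0,0],[0,0,0],[0,0,0],[0,0,0],[0,0,0]]' --angular '[[0,0,-0.178],[0,0,-0.178],[0,0,-0.178],[0,0,-0.178],[0,0,-0.178],[0,0,-0.178],[0,0,-0.16],[0,0,0]]' --hand 0.085

```text
t: 35.98
eef_pos: [0.6291, 0.0053, 0.172]
orientation: [-0.143, 0.99, 0.0, -0.001]
contact_force: [0.1, 0.1, -0.6]
gripper_width: 0.0851
```

Run:
```python
from h import *
plan(.422,-.1293,.14,105.4)
```

```text
t 35.98 p [0.6291 0.0053 0.172 ] w 0.0851 F [ 0.1  0.1 -0.6] turn [ 0.    -0.002  0.019] slide [ 0.2354 -0.0747  0.032 ] q [ 0.44  0.71 -0.91  1.63  0.61  1.11  1.22]
```

drive_tool --slide '[[0.014,-0.004,0],[0.025,-0.008,0],[0.03,-0.01,0],[0.03,-0.01,0],[0.03,-0.01,0],[0.03,-0.01,0],[0.03,-0.01,0],[0.025,-0.008,0],[0.012,-0.004,0],[0,0,0]]' --angular '[[0,0,0.019],[0,0,0],[0,0,0],[0,0,0],[0,0,0],[0,0,0],[0,0,0],[0,0,0],[0,0,0],[0,0,0]]'

```text
t: 37.22
eef_pos: [0.413, -0.1303, 0.1718]
orientation: [-0.113, 0.994, -0.002, -0.005]
contact_force: [0.2, -0.7, 1.2]
gripper_width: 0.0849
```

Run:
```python
from h import *
plan(.422,-.1293,.10,105.4)
W=pts(cap('top')); p=slab(W,.632,.006,.06,.0335,.045); print(len(p), rect(p),np.median(p[:,2]))
c=cap('side');W=pts(c); p=slab(W,.422,-.129,.085,.0265,.037); print('obl side',rect(p))
```

```text
t 37.23 p [ 0.413  -0.1303  0.1718] w 0.0849 F [ 0.2 -0.7  1.2] turn [-0.004 -0.01  -0.041] slide [-0.0089 -0.0014  0.0718] q [ 0.92  0.46 -1.01  2.11  0.53  0.86  1.39]
386 [633.    5.7  51.9  51.3 -55. ] 0.03614888863910809
obl side [ 423.7 -133.   120.    61.6   15.4]
```

Square box verified at (0.633,0.006), angle -55° against the mat's -56°. Now I descend to the oblong box.

drive_tool --slide '[[-0.008,-0.001,0],[0,0,0],[0,0,0.025],[0,0,0.025],[0,0,0.015],[0,0,0]]' --angular '[[-0.004,-0.01,-0.04],[0,0,0],[0,0,0],[0,0,0],[0,0,0],[0,0,0]]'

```text
t: 38.08
eef_pos: [0.4273, -0.1254, 0.1051]
orientation: [-0.137, 0.991, 0.002, 0.003]
contact_force: [-0.3, -0.0, 0.6]
gripper_width: 0.085
```

Run:
```python
from h import *
plan(.422,-.1293,.06,105.4)
```

```text
t 38.08 p [ 0.4273 -0.1254  0.1051] w 0.085 F [-0.3 -0.   0.6] turn [0.004 0.006 0.007] slide [ 0.0061 -0.0024  0.0451] q [ 0.81  0.57 -0.91  2.17  0.69  0.72  1.27]
```

drive_tool --slide '[[0.006,-0.002,0],[0,0,0],[0,0,0.02],[0,0,0.02],[0,0,0]]' --angular '[[0.004,0.006,0.007],[0,0,0],[0,0,0],[0,0,0],[0,0,0]]'

```text
t: 38.7
eef_pos: [0.4238, -0.1296, 0.067]
orientation: [-0.133, 0.991, -0.001, 0.002]
contact_force: [0.3, 0.3, 1.3]
gripper_width: 0.0848
```

Run:
```python
from h import *
plan(.422,-.1293,.017,105.4)
```

```text
t 38.7 p [ 0.4238 -0.1296  0.067 ] w 0.0848 F [0.3 0.3 1.3] turn [-0.003  0.004 -0.002] slide [0.0017 0.0008 0.05  ] q [ 0.75  0.62 -0.82  2.21  0.81  0.64  1.17]
```

drive_tool --slide '[[0.002,0.001,0.015],[0,0,0.015],[0,0,0.01],[0,0,0.005],[0,0,0]]' --angular '[[0,0.003,0],[0,0,0],[0,0,0],[0,0,0],[0,0,0]]'

```text
t: 39.33
eef_pos: [0.4245, -0.1302, 0.0245]
orientation: [-0.132, 0.991, -0.003, 0.003]
contact_force: [-0.6, 0.5, -0.0]
gripper_width: 0.085
```

Run:
```python
from h import *
plan(.422,-.1293,.017,105.4)
c=cap('side'); cv2.imwrite('pics/s8.png',c['pixels'][130:330,200:460].repeat(2,0).repeat(2,1))
```

```text
t 39.33 p [ 0.4245 -0.1302  0.0245] w 0.085 F [-0.6  0.5 -0. ] turn [-0.007  0.005 -0.003] slide [0.0021 0.0015 0.0075] q [ 0.67  0.68 -0.72  2.25  0.95  0.54  1.04]
```

View pics/s8.png

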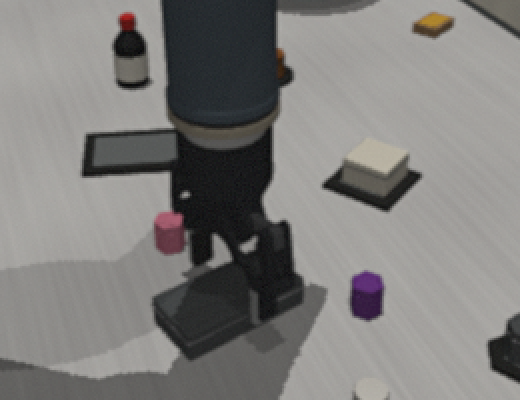

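The fingers straddle the oblong box (230,300) across its width and the pink pot (170,232) stands clear. I do the final lowering and grip.

drive_tool --slide '[[0.002,0.0015,0.004],[0,0,0.003],[0,0,0]]' --angular '[[-0.006,0.005,0],[0,0,0],[0,0,0]]'

```text
t: 39.75
eef_pos: [0.4224, -0.1294, 0.0177]
orientation: [-0.132, 0.991, -0.001, 0.001]
contact_force: [1.0, -0.1, 0.4]
gripper_width: 0.085
```

drive_tool --slide '[[0,0,0],[0,0,0],[0,0,0],[0,0,0],[0,0,0],[0,0,0]]' --angular '[[0,0,0],[0,0,0],[0,0,0],[0,0,0],[0,0,0],[0,0,0]]' --hand 0.0

```text
t: 40.5
eef_pos: [0.4224, -0.1296, 0.0181]
orientation: [-0.132, 0.991, -0.001, 0.001]
contact_force: [-0.5, -0.1, 0.2]
gripper_width: 0.0589
```

drive_tool --slide '[[0,0,-0.01],[0,0,-0.015],[0,0,-0.02],[0,0,-0.02],[0,0,-0.01],[0,0,0]]' --angular '[[0,0,0],[0,0,0],[0,0,0],[0,0,0],[0,0,0],[0,0,0]]'

```text
t: 41.25
eef_pos: [0.4206, -0.1291, 0.0965]
orientation: [-0.133, 0.991, -0.0, -0.001]
contact_force: [-1.3, -0.1, -4.6]
gripper_width: 0.0587
```

Run:
```python
from h import *
plan(.423,.1515,.10,75.4)
c=cap('side'); cv2.imwrite('pics/s9.png',c['pixels'][130:330,200:460].repeat(2,0).repeat(2,1))
```

```text
t 41.25 p [ 0.4206 -0.1291  0.0965] w 0.0587 F [-1.3 -0.1 -4.6] turn [-0.001 -0.002  0.521] slide [ 0.0684  0.2721 -0.0035] q [ 0.8   0.57 -0.89  2.19  0.71  0.7   1.25]
```

View pics/s9.png

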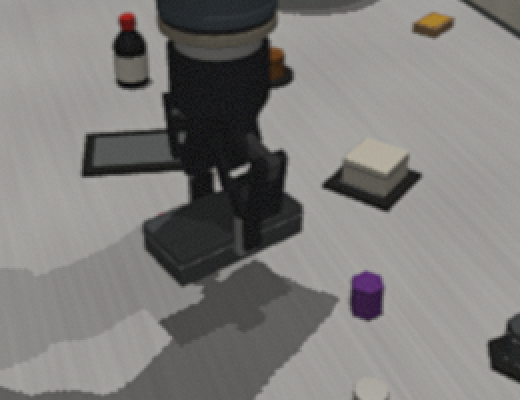

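The box (220,235) is held level. I turn it, then arc outwards (x≈0.47) so the path stays within reach.

drive_tool --slide '[[0,0,-0.01],[0,0,-0.01],[0,0,0],[0,0,0],[0,0,0],[-0.002,0.015,0],[-0.003,0.025,0],[-0.003,0.028,0],[-0.003,0.028,0],[-0.003,0.022,0],[-0.001,0.012,0],[0,0,0]]' --angular '[[0,0,0.06],[0,0,0.12],[0,0,0.12],[0,0,0.12],[0,0,0.1],[0,0,0],[0,0,0],[0,0,0],[0,0,0],[0,0,0],[0,0,0],[0,0,0]]'

```text
t: 42.8
eef_pos: [0.4722, 0.0025, 0.1168]
orientation: [0.137, 0.991, 0.002, -0.003]
contact_force: [1.2, -0.0, -4.5]
gripper_width: 0.0585
```

Run:
```python
from h import *
plan(.423,.1515,.10,75.4)
```

```text
t 42.8 p [0.4722 0.0025 0.1168] w 0.0585 F [ 1.2 -0.  -4.5] turn [ 0.003 -0.007 -0.019] slide [0.0852 0.1318 0.0168] q [ 0.42  0.54 -0.76  2.09  0.55  0.73  0.61]
```

drive_tool --slide '[[0.01,0.014,0],[0.015,0.024,0],[0.017,0.028,0],[0.017,0.028,0],[0.013,0.02,0],[0.007,0.01,0],[0,0,0],[0,0,0]]' --angular '[[0,-0.005,-0.015],[0,0,0],[0,0,0],[0,0,0],[0,0,0],[0,0,0],[0,0,0],[0,0,0]]'

```text
t: 43.8
eef_pos: [0.4225, 0.1441, 0.117]
orientation: [0.13, 0.991, 0.0, -0.001]
contact_force: [0.1, -0.2, -3.9]
gripper_width: 0.0588
```

Run:
```python
from h import *
plan(.423,.1515,.06,75.4)
```

```text
t 43.8 p [0.4225 0.1441 0.117 ] w 0.0588 F [ 0.1 -0.2 -3.9] turn [ 0.    -0.003 -0.006] slide [0.0014 0.0073 0.057 ] q [ 0.1   0.5  -0.75  2.15  0.55  0.68  0.28]
```

drive_tool --slide '[[0.001,0.006,0],[0,0,0],[0,0,0.015],[0,0,0.02],[0,0,0.015],[0,0,0]]' --angular '[[0,-0.003,-0.006],[0,0,0],[0,0,0],[0,0,0],[0,0,0],[0,0,0]]'

```text
t: 44.55
eef_pos: [0.4235, 0.1476, 0.0629]
orientation: [0.129, 0.992, -0.001, -0.001]
contact_force: [0.1, -0.4, -3.3]
gripper_width: 0.0588
```

Run:
```python
from h import *
plan(.423,.1515,.03,75.4)
```

```text
t 44.55 p [0.4235 0.1476 0.0629] w 0.0588 F [ 0.1 -0.4 -3.3] turn [-0.001 -0.001 -0.004] slide [0.0015 0.0036 0.0329] q [ 0.    0.59 -0.65  2.2   0.68  0.56  0.15]
```

drive_tool --slide '[[0.0015,0.0035,0.005],[0,0,0.01],[0,0,0.008],[0,0,0.005],[0,0,0]]' --angular '[[0,0,-0.004],[0,0,0],[0,0,0],[0,0,0],[0,0,0]]'

```text
t: 45.18
eef_pos: [0.4233, 0.1519, 0.0332]
orientation: [0.127, 0.992, -0.0, -0.0]
contact_force: [0.2, 1.1, -2.9]
gripper_width: 0.0583
```

Run:
```python
from h import *
plan(.423,.1515,.024,75.4)
```

```text
t 45.17 p [0.4233 0.1519 0.0332] w 0.0583 F [ 0.2  1.1 -2.9] turn [-0.001 -0.    -0.   ] slide [ 0.0002 -0.0005  0.0092] q [-0.06  0.64 -0.58  2.22  0.76  0.49  0.07]
```

drive_tool --slide '[[0,0,0.004],[0,0,0.002],[0,0,0.001],[0,0,0]]' --angular '[[0,0,0],[0,0,0],[0,0,0],[0,0,0]]'

```text
t: 45.68
eef_pos: [0.4237, 0.152, 0.0262]
orientation: [0.127, 0.992, -0.0, 0.0]
contact_force: [0.3, 0.1, -3.5]
gripper_width: 0.0586
```

drive_tool --slide '[[0,0,0.0015],[0,0,0]]' --angular '[[0,0,0],[0,0,0]]'

```text
t: 45.92
eef_pos: [0.4238, 0.152, 0.0247]
orientation: [0.127, 0.992, -0.0, 0.0]
contact_force: [0.5, -0.2, -4.5]
gripper_width: 0.0584
```

drive_tool --slide '[[0,0,0.0015],[0,0,0]]' --angular '[[0,0,0],[0,0,0]]'

```text
t: 46.18
eef_pos: [0.424, 0.152, 0.0243]
orientation: [0.127, 0.992, -0.0, 0.001]
contact_force: [0.6, -0.2, -5.2]
gripper_width: 0.059
```

Run:
```python
from h import *
plan(.423,.1515,.024,75.4)
c=cap('side'); cv2.imwrite('pics/s10.png',cv2.resize(c['pixels'][90:240,200:400],None,fx=3.5,fy=3.5))
```

```text
t 46.17 p [0.424  0.152  0.0243] w 0.059 F [ 0.6 -0.2 -5.2] turn [-0.     0.002 -0.   ] slide [ 0.0008 -0.0008  0.0003] q [-0.08  0.65 -0.55  2.23  0.79  0.46  0.05]
```

View pics/s10.png

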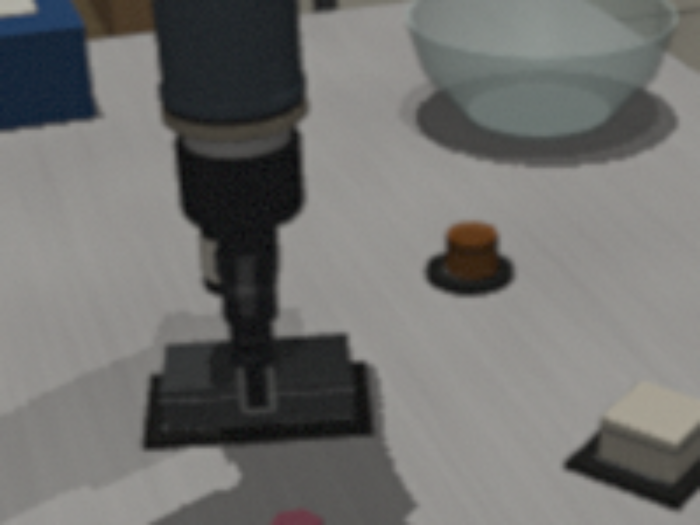

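The oblong box (257,385) lies along its mat, in contact or nearly so. I make a last touch and release.

drive_tool --slide '[[0,0,0.0015],[0,0,0]]' --angular '[[0,0,0],[0,0,0]]'

```text
t: 46.48
eef_pos: [0.424, 0.1521, 0.0243]
orientation: [0.127, 0.992, -0.0, 0.002]
contact_force: [0.4, 0.1, -3.7]
gripper_width: 0.0585
```

drive_tool --slide '[[0,0,0],[0,0,0],[0,0,0],[0,0,0],[0,0,0]]' --angular '[[0,0,0],[0,0,0],[0,0,0],[0,0,0],[0,0,0]]' --hand 0.085

```text
t: 47.1
eef_pos: [0.4246, 0.1525, 0.0241]
orientation: [0.127, 0.992, -0.0, 0.002]
contact_force: [0.3, -0.3, -0.6]
gripper_width: 0.0849
```

drive_tool --slide '[[0,0,-0.02],[0,0,-0.03],[0,0,-0.03],[0,0,-0.03],[0,0,-0.03],[0,0,-0.02],[0,0,0]]' --angular '[[0,0,0],[0,0,0],[0,0,0],[0,0,0],[0,0,0],[0,0,0],[0,0,0]]'

```text
t: 47.98
eef_pos: [0.423, 0.1524, 0.1885]
orientation: [0.127, 0.992, -0.001, 0.001]
contact_force: [0.2, 0.3, -0.9]
gripper_width: 0.0849
```

drive_tool --slide '[[0,-0.03,0],[0,-0.03,0],[0,-0.03,0],[0,-0.03,0],[-0.01,-0.03,0],[-0.01,-0.015,0],[0,0,0],[0,0,0]]' --angular '[[0,0,0],[0,0,0],[0,0,0],[0,0,0],[0,0,0],[0,0,0],[0,0,0],[0,0,0]]'

```text
t: 48.98
eef_pos: [0.3966, -0.0172, 0.1829]
orientation: [0.126, 0.992, -0.001, -0.003]
contact_force: [0.3, 0.5, -0.2]
gripper_width: 0.0851
```

Run:
```python
from h import *
plan(.423,.1515,.024,75.4)
for n in ('top','side'):
    c=cap(n); cv2.imwrite(f'pics/f_{n}.png',c['pixels']); W=pts(c)
    for k,(x,y,r) in dict(hex=(.624,-.2655,.025),rnd=(.619,.276,.03),sq=(.632,.006,.06),ob=(.423,.1515,.085)).items():
        p=slab(W,x,y,r,.032,.045); print(n,k,len(p),rect(p) if len(p)>5 else '',np.median(p[:,2]).round(4))
    for k,(x,y) in dict(reag=(.444,.32),wash=(.454,-.318)).items():
        p=slab(W,x,y,.05,.08,.105); print(n,k,np.median(p,0).round(4))
```

```text
t 48.98 p [ 0.3966 -0.0172  0.1829] w 0.0851 F [ 0.3  0.5 -0.2] turn [-0.002 -0.005  0.002] slide [0.017  0.1699 0.1589] q [ 0.6   0.34 -0.87  2.18  0.37  0.78  0.8 ]
top hex 97 [ 624.5 -264.7   27.1   24.7  -44.8] 0.0374
top rnd 184 [619.3 276.4  37.6  36.1   2.6] 0.0362
top sq 410 [632.9   5.7  51.9  51.9 -56.4] 0.0361
top ob 1151 [423.2 152.9 119.7  60.4 -14.3] 0.0361
top reag [0.4463 0.3254 0.0948]
top wash [ 0.4541 -0.3214  0.0892]
side hex 215 [ 626.  -268.3   29.5   26.1   75.8] 0.0372
side rnd 95 [621.5 272.8  38.6  38.2  87.1] 0.0357
side sq 357 [634.7   2.3  53.3  51.9  34.4] 0.0358
side ob 764 [425.  149.5 119.7  63.7 -15.2] 0.0356
side reag [0.4418 0.3211 0.0916]
side wash [ 0.4539 -0.3284  0.0889]
```

View pics/f_top.png

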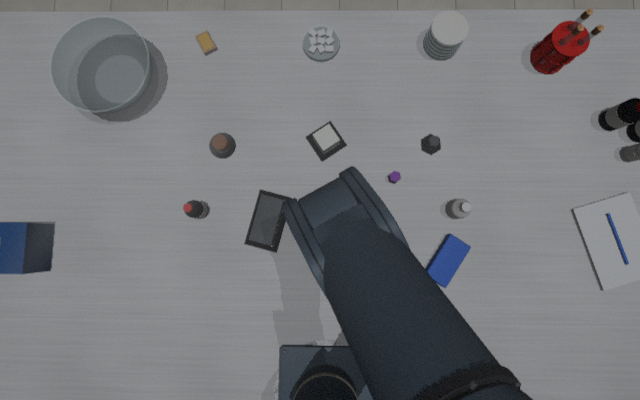

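All four dishes are centred on their mats: hex (430,144), round (222,145), square (326,140), oblong (267,220). The bottles haven't moved from (195,209) and (458,208), and the arm is clear at z≈0.18. I hand in the job.

```bash
python3 -c "
from station import *
print(close_job())"
```

```text
the job is handed in; nothing more can be done
None
```

I took the stack apart from the top down and set each dish on its own mat, then handed the job in at about 49 s on the robot's clock, against the 115 s limit. No verdict was reported.

| Dish | Distance from mat centre (top camera) | Top-face height | Angle to mat |
|---|---|---|---|
| Hexagonal pot | within about 2 mm | about 37 mm | not required |
| Round dish | within about 2 mm | about 36 mm | not required |
| Square box | within about 2 mm | about 36 mm | within 1° |
| Oblong box | within about 2 mm | about 36 mm | within 1° |

- **Heights:** these match each dish sitting flat on its 6 mm mat. The pot stands higher because it is 32 mm tall.
- **Bottles and look-alikes:** in the final top picture both bottles, the purple pot and the blue box stand where they were. The arm hid the pink pot there; I last saw it in place in the side view during the oblong grasp.
- **Robot:** it ended clear of everything, with the tool centre at about z = 0.18 m and the gripper open.

**Disagreement:** the side camera put the four dishes about 3–4 mm lower in y than the top camera. It showed the same shift on the stack before anything was moved. I put this down to its oblique view and calibration; either reading is within the 12 mm tolerance.

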